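Finger planes in order on the tool board

ROBOT

A 6-joint arm with a two-finger parallel gripper is mounted at the origin on the work surface. World frame = base frame: x ahead of the robot, y to its left, z up, the work surface at z = 0. Lengths are in m, angles in rad, forces in N, time in s.
With the tool pointing down it reaches from about 0.35 to 0.975 m from the base axis. Payload 4.9 kg.
Tool frame: the origin (TCP) lies midway between the tips of the shut fingers; the grasp point (between the pads) lies 19 mm behind it; z points along the fingers, y is the line along which they close (so a half turn about z gives the same grasp; the last joint's range is limited). The gripper opens to 85 mm and grips with 20 to 120 N. Pads are 22 mm wide; open, the fingers measure 114 mm over their backs; the gripper's body (76 mm by 85 mm) begins 54 mm behind the grasp point. The pads swing forward as they close: fully open they stand 13 mm farther back than shut.
Start: joints at [1.129, 0.053, 1.613, -0, 1.476, -0.119], TCP at [0.198, 0.593, 0.196] pointing down, gripper open.
Joint ranges: [-3.01, 3.01], [-1.01, 2.22], [0.06, 2.58], [-1.02, 4.17], [0.09, 2.62], [-3.14, 3.14]. Speed limits (rad/s): [2.57, 2.57, 3.14, 3.14, 3.14, 3.14].

INTERFACE

Orientations are given as a 3x3 rotation matrix whose columns are the frame's x, y, z axes.
In Python, from rig import manip, imaging gives the robot as it stands.
- The arm moves only by the tool drive_tool, never from a script. Its arguments are lists of equal length, an entry for each row: "xyz": the shift along the tool's x, y, z in cm, a list of three; "turn": the turn about the tool's z in degrees; "claw": the closure in counts, from 0 (fully open) to 255 (shut). In form: {"xyz": [[x, y, z], ...], "turn": [turn, ...], "claw": [claw, ...]}. A call has 1 to 12 rows; each row is the pose to reach, as a shift and turn from the pose commanded when the call began, along the tool's axes at that moment; what a row does not reach only later rows make up. A row lasts 1/10 s, in which the tool goes at most 50 mm and 8.59 degrees, less where a joint would pass 70% of its speed; a pose out of reach is approached as far as the arm can. A call with a gripper value outside its range is refused whole. The fingers move at their own pace and stop on an object; "squeeze" is the grip in N (left out, the last holds). Time passes only in rows, so rows that repeat a pose let the fingers close. It gives the time, the measured TCP pose, the force, the opening and the grip force at its end, in the units of the state.
- manip.get_obs(): the state, without advancing time (a new reading comes with each control period).
- imaging.snapshot(name): name is "side" or "top"; returns a dict with "frame" (480x640x3 uint8, red, green, blue), "range_z" (480x640 float32, m along the optical axis (not along the pixel's ray), 0 where there is no reading), "K" (3x3 intrinsics, pixels), "k1" (the pictures are not rectified: a ray, as slopes to the right and down, at radius r is drawn at 1 + k1 r^2 times it, then the intrinsics apply), "world_from_camera" (4x4, takes a point from camera to world coordinates). Camera axes: x right, y up, looking along -z (the intrinsics and any distortion apply to the point x, -y, -z); pixel columns grow to the right and rows downward; lengths in m; the calibration is good to about 2 mm. A picture is of the moment at which its call begins.
- manip.sign_off(): hands the job in; it is judged then, once.
The state is a dict: "clock": time; "joints": joint angles; "joint_velocities": joint speeds; "tau": joint torques, N m; "eef_pos": TCP position; "orientation": TCP orientation; "ft_force": force on the tool from outside, world axes, zero at the start; "ft_torque": the same for the moment, N m; "finger_gap": opening from 0.0 (shut) to 1.0 (fully open); "finger_force": force on a finger pad.
Only numpy, scipy, OpenCV 4.12 (cv2) and the standard library are available. Lean on these libraries where they do the work, as an engineer would, in place of code of your own. Each camera call takes 0.05 s, during which the arm holds its last target. There are 200 camera calls.

TASK

Put the four wooden finger planes away on the tool board in order of length, one centred on each cork pad, standing on its sole and lying lengthwise along its pad: the shortest on the pad next to the mallet, the longest on the pad next to the tin. Either end of a plane may point forward. Do not shift or knock over the mallet or the tin.

Things in the scene. Friction and masses are not known exactly. Their poses are not given: they have to be found in the camera images.
- plane_tiny_mid (a point): The shortest of four pale wooden finger planes: a block 54 mm long (its x axis), 28 mm wide (its y axis) and 30 mm high (z up), with a steel iron and dark wedge rising up to 14 mm above the middle of its top and a small dark knob (13 mm high) near the toe end (+x). It starts standing on its sole on the bench at z = 0. The point is the block's centre, 15 mm above the sole. Its straight sides are gripped across the width.
- plane_small_mid (a point): The second shortest of four pale wooden finger planes: a block 72 mm long (its x axis), 30 mm wide (its y axis) and 33 mm high (z up), with a steel iron and dark wedge rising up to 14 mm above the middle of its top and a small dark knob (13 mm high) near the toe end (+x). It starts standing on its sole on the bench at z = 0. The point is the block's centre, 16.5 mm above the sole. Its straight sides are gripped across the width.
- plane_medium_mid (a point): The second longest of four pale wooden finger planes: a block 90 mm long (its x axis), 32 mm wide (its y axis) and 36 mm high (z up), with a steel iron and dark wedge rising up to 14 mm above the middle of its top and a small dark knob (13 mm high) near the toe end (+x). It starts standing on its sole on the bench at z = 0. The point is the block's centre, 18 mm above the sole. Its straight sides are gripped across the width.
- plane_large_mid (a point): The longest of four pale wooden finger planes: a block 108 mm long (its x axis), 34 mm wide (its y axis) and 39 mm high (z up), with a steel iron and dark wedge rising up to 14 mm above the middle of its top and a small dark knob (13 mm high) near the toe end (+x). It starts standing on its sole on the bench at z = 0. The point is the block's centre, 19.5 mm above the sole. Its straight sides are gripped across the width.
- pad_a: One of four identical cork pads, 118 mm (its x axis) by 60 mm (its y axis), 2 mm thick, fixed 85 mm apart in one row along a dark wooden board (130 x 570 mm, 12 mm thick, fixed). The row runs along the pads' y axes; which letter lies where differs from start to start. The origin is the centre of its underside, 12 mm above the bench; its top is at 14 mm.
- pad_b: One of four identical cork pads, 118 mm (its x axis) by 60 mm (its y axis), 2 mm thick, fixed 85 mm apart in one row along a dark wooden board (130 x 570 mm, 12 mm thick, fixed). The row runs along the pads' y axes; which letter lies where differs from start to start. The origin is the centre of its underside, 12 mm above the bench; its top is at 14 mm.
- pad_c: One of four identical cork pads, 118 mm (its x axis) by 60 mm (its y axis), 2 mm thick, fixed 85 mm apart in one row along a dark wooden board (130 x 570 mm, 12 mm thick, fixed). The row runs along the pads' y axes; which letter lies where differs from start to start. The origin is the centre of its underside, 12 mm above the bench; its top is at 14 mm.
- pad_d: One of four identical cork pads, 118 mm (its x axis) by 60 mm (its y axis), 2 mm thick, fixed 85 mm apart in one row along a dark wooden board (130 x 570 mm, 12 mm thick, fixed). The row runs along the pads' y axes; which letter lies where differs from start to start. The origin is the centre of its underside, 12 mm above the bench; its top is at 14 mm.
- mallet: Round wooden carver's mallet standing on its head, handle up, on one end of the board in line with the pads, its centre 100 to 110 mm beyond the centre of the nearest pad: head 80 mm across at the foot, 92 mm high, handle up to 30 mm across, 185 mm high in all. Loose. Origin: centre of its foot.
- tin: Round tin with a green band and a dark lid, 74 mm across and 98 mm high, standing on the other end of the board, its centre 100 to 110 mm beyond the centre of the nearest pad. Loose. Origin: centre of its foot.

How it is judged:
At the end, for the whole second after the job is handed in: Each plane stands upright (within 0.15 rad) on its pad, its centre within 14 mm of the pad's centre, its length within 0.22 rad of the pad's long direction, in order of length from the mallet (shortest) to the tin (longest), released and at rest (speed below 0.02 m/s) ((horizontal distance between plane_tiny_mid and pad_a below 0.014 m or horizontal distance between plane_tiny_mid and pad_b below 0.014 m or horizontal distance between plane_tiny_mid and pad_c below 0.014 m or horizontal distance between plane_tiny_mid and pad_d below 0.014 m) and horizontal distance between plane_tiny_mid and mallet between 0.063 and 0.147 m and angle between the x axis of each of plane_tiny_mid, plane_small_mid, plane_medium_mid, plane_large_mid and the x axis of pad_a, either way round below 0.22 rad and angle between each of plane_tiny_mid, plane_small_mid, plane_medium_mid, plane_large_mid's own z axis and vertical below 0.15 rad and height (world z) of plane_tiny_mid between 0.025 and 0.037 m and linear speed of each of plane_tiny, plane_small, plane_medium, plane_large below 0.02 m/s and (horizontal distance between plane_small_mid and pad_a below 0.014 m or horizontal distance between plane_small_mid and pad_b below 0.014 m or horizontal distance between plane_small_mid and pad_c below 0.014 m or horizontal distance between plane_small_mid and pad_d below 0.014 m) and horizontal distance between plane_small_mid and mallet between 0.148 and 0.232 m and height (world z) of plane_small_mid between 0.0265 and 0.0385 m and (horizontal distance between plane_medium_mid and pad_a below 0.014 m or horizontal distance between plane_medium_mid and pad_b below 0.014 m or horizontal distance between plane_medium_mid and pad_c below 0.014 m or horizontal distance between plane_medium_mid and pad_d below 0.014 m) and horizontal distance between plane_medium_mid and mallet between 0.233 and 0.317 m and height (world z) of plane_medium_mid between 0.028 and 0.04 m and (horizontal distance between plane_large_mid and pad_a below 0.014 m or horizontal distance between plane_large_mid and pad_b below 0.014 m or horizontal distance between plane_large_mid and pad_c below 0.014 m or horizontal distance between plane_large_mid and pad_d below 0.014 m) and horizontal distance between plane_large_mid and mallet between 0.318 and 0.402 m and height (world z) of plane_large_mid between 0.0295 and 0.0415 m); the robot touches nothing.
It fails at once if the mallet is shifted by more than 25 mm or tipped over (distance of mallet from where it was at the start of the episode above 0.025 m or angle between mallet's own z axis and vertical above 0.5 rad).
It fails at once if the tin is shifted by more than 25 mm or tipped over (distance of tin from where it was at the start of the episode above 0.025 m or angle between tin's own z axis and vertical above 0.5 rad).
It also fails if it takes over 109 s, if anything falls off the work surface, if the arm or the gripper's body presses on something with over 40 N, if the wrist force passes 120 N, or if a joint passes its speed limit or range.

## Working session

There is one attempt and no reset: what is moved stays moved. The work goes in short steps, Python scripts to look and compute and a tool call to move; the robot and the scene stay as the last step left them, time stands still between calls to the robot, and variables do not carry over. Pictures are saved under pics/ and viewed, at most 14 in all, crops included, and the job is handed in when it is done.

Besides the shell and the picture viewer there is one more tool, called after ">>>" in YAML: its name, and indented under it one key for each argument. drive_tool: Moves the arm, as the interface text tells. Its arguments: {"type":"object","properties":{"xyz":{"type":"array","items":{"type":"array","items":{"type":"number"}}},"turn":{"type":"array","items":{"type":"number"}},"claw":{"type":"array","items":{"type":"number"}},"squeeze":{"type":"number"}},"required":["xyz","turn","claw"]}

```bash
mkdir -p pics; ls; python3 - <<'E'
from rig import manip, imaging
import cv2,numpy as np
for n in ("top","side"):
    s=imaging.snapshot(n); cv2.imwrite(f"pics/{n}0.png",s["frame"][:,:,::-1]); np.savez(f"{n}0.npz",**s)
    print(n,s["K"].round(1).tolist(),s["k1"],s["world_from_camera"].round(3).tolist())
o=manip.get_obs(); print(o["clock"],o["eef_pos"],np.round(o["orientation"],3).tolist(),o["finger_gap"])
E
```

```text
pics
top [[501.0, 0.0, 322.6], [0.0, 501.0, 242.1], [0.0, 0.0, 1.0]] -0.07500751678922464 [[0.01, 0.995, -0.1, 0.476], [-1.0, 0.011, 0.009, 0.022], [0.01, 0.099, 0.995, 1.085], [0.0, 0.0, 0.0, 1.0]]
side [[482.6, 0.0, 324.1], [0.0, 482.6, 240.6], [0.0, 0.0, 1.0]] 0.04583951887657325 [[-0.973, 0.171, -0.156, 0.451], [-0.231, -0.759, 0.609, 0.506], [-0.014, 0.629, 0.778, 0.7], [0.0, 0.0, 0.0, 1.0]]
0.1 [0.19799447 0.59214924 0.19447369] [[-0.948, 0.317, -0.001], [0.317, 0.948, -0.002], [0.0, -0.002, -1.0]] 1.0006981257023164
```

View pics/top0.png

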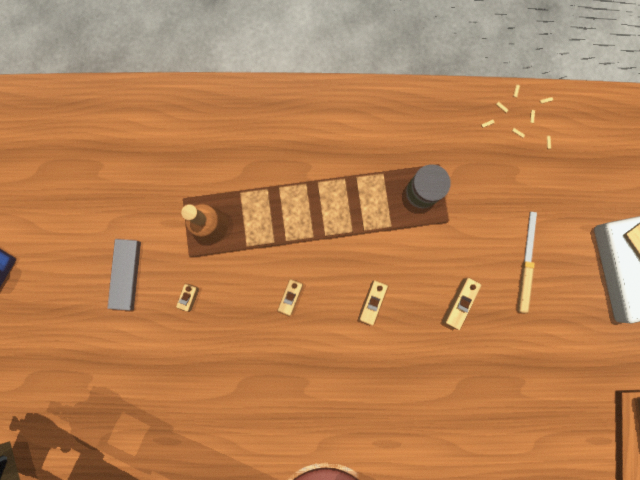

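View pics/side0.png

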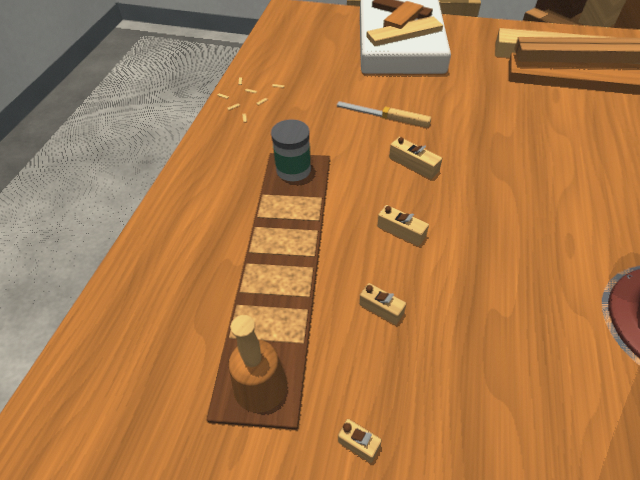

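The top view shows the mallet at (205,220) and the tin at (427,187). The pads are at x≈257, 296, 335 and 373. The planes, shortest to longest, are at (187,297), (290,297), (374,303) and (463,303). The side view agrees.

```bash
cat > h.py <<'E'
import numpy as np, cv2
def rays(s,uv):
    p=cv2.undistortPoints(np.asarray(uv,float).reshape(-1,1,2),s["K"],np.array([float(s["k1"]),0,0,0]))[:,0]
    return np.c_[p[:,0],-p[:,1],-np.ones(len(p))]
def onplane(s,uv,z):
    T=s["world_from_camera"]; d=rays(s,uv)@T[:3,:3].T; o=T[:3,3]
    return (o+d*((z-o[2])/d[:,2])[:,None])
def cloud(s,mask):
    v,u=np.nonzero(mask&(s["range_z"]>0)); T=s["world_from_camera"]
    return (rays(s,np.c_[u,v])*s["range_z"][v,u][:,None])@T[:3,:3].T+T[:3,3], np.c_[u,v]
def rect(xy):
    (c,wh,a)=cv2.minAreaRect((np.asarray(xy)[:,:2]*1000).astype(np.float32))
    b=cv2.boxPoints((c,wh,a)); e=[b[1]-b[0],b[2]-b[1]]; e=max(e,key=np.linalg.norm)
    return np.round(c,1),np.round(sorted(wh),1),round(np.degrees(np.arctan2(e[1],e[0]))%180,1)
def box(sh,u0,u1,v0,v1):
    m=np.zeros(sh,bool); m[v0:v1,u0:u1]=True; return m
E
python3 - <<'E'
from h import *
s=dict(np.load("top0.npz")); sh=(480,640)
hsv=cv2.cvtColor(s["frame"],cv2.COLOR_RGB2HSV)
print("colours",[hsv[v,u].tolist() for u,v in((257,200),(296,212),(335,206),(373,190),(276,215),(290,305),(270,300))])
P={"tiny":(187,297,.03),"small":(290,297,.033),"med":(374,303,.036),"large":(463,303,.039)}
for n,(u,v,h) in P.items():
    r=32; m=box(sh,u-r,u+r,v-r,v+r)
    X,uv=cloud(s,m); k=(X[:,2]>h-.006)
    k2=k&(X[:,2]<h+.004)
    print(n,rect(X[k]),"ray",rect(onplane(s,uv[k],h)),k.sum(),"ztop",np.median(X[k2,2]), "bench",np.median(X[X[:,2]<.01,2]))
pale=((hsv[...,2]>150)&(hsv[...,1]<150)&(hsv[...,0]>8)&(hsv[...,0]<28)).astype(np.uint8)
pale=cv2.morphologyEx(pale,cv2.MORPH_CLOSE,np.ones((5,5)))
for u,v in((257,217),(296,212),(335,206),(373,201)):
    m=pale.astype(bool)&box(sh,u-24,u+24,v-36,v+36)
    n,l,st,_=cv2.connectedComponentsWithStats(m.astype(np.uint8)); i=1+np.argmax(st[1:,4])
    q=np.argwhere(l==i)[:,::-1]; W=onplane(s,q,.014); print("pad",rect(W),st[i,4],W.mean(0).round(4))
for n,b,z in(("mallet",(170,222,195,250),None),("tin",(400,455,160,215),None)):
    X,uv=cloud(s,box(sh,b[0],b[1],b[2],b[3])); k=X[:,2]>.06; 
    t=X[X[:,2]>X[:,2].max()-.012]; print(n,t.mean(0).round(3),X[k][:,:2].min(0).round(3),X[k][:,:2].max(0).round(3))
E
```

```text
colours [[15, 136, 187], [16, 132, 226], [17, 132, 228], [17, 126, 234], [11, 155, 112], [19, 100, 222], [13, 164, 199]]
tiny (array([461.8, 299.1]), array([28.9, 54.6]), np.float32(162.0)) ray (array([462. , 298.2]), array([29.4, 54.5]), np.float32(161.0)) 348 ztop 0.028483828999241068 bench -0.0011300765827537695
small (array([465. ,  80.5]), array([30.3, 70.1]), np.float32(158.6)) ray (array([465. ,  80.3]), array([30.1, 69.8]), np.float32(158.6)) 476 ztop 0.03172234654996342 bench -0.0012296940046329086
med (array([455.1, -94.3]), array([31.9, 88. ]), np.float32(159.1)) ray (array([455.2, -93.8]), array([31.9, 87.7]), np.float32(159.2)) 633 ztop 0.03494689151515673 bench -0.0011143494055210201
large (array([ 455.3, -283.7]), array([ 36. , 108.2]), np.float32(153.0)) ray (array([ 455.5, -282.5]), array([ 35.7, 107.9]), np.float32(152.6)) 851 ztop 0.03804964929348198 bench -0.0008895673401623228
pad (array([635.7, 155. ]), array([ 61.6, 119.1]), np.float32(8.6)) 1535 [0.6354 0.1552 0.014 ]
pad (array([648.3,  71.2]), array([ 61.3, 119.3]), np.float32(8.4)) 1520 [0.6477 0.0713 0.014 ]
pad (array([660.7, -12.7]), array([ 61. , 119.2]), np.float32(8.3)) 1517 [ 0.6601 -0.0127  0.014 ]
pad (array([672.9, -96.7]), array([ 61.1, 119.5]), np.float32(8.5)) 1504 [ 0.6724 -0.0969  0.014 ]
mallet [0.616 0.256 0.193] [0.581 0.222] [0.649 0.287]
tin [ 0.695 -0.203  0.108] [ 0.659 -0.239] [ 0.733 -0.167]
```

```bash
cat > go.py <<'E'
import sys,numpy as np
from rig import manip
o=manip.get_obs(); R=np.array(o["orientation"]); p=np.array(o["eef_pos"])
A=np.degrees(np.arctan2(R[1,0],R[0,0]))%360
print("t",o["clock"],"p",p.round(4),"A",round(A,1),"gap",round(o["finger_gap"],3),"ff",o["finger_force"],"F",np.round(o["ft_force"],1))
for a in sys.argv[1:]:
    x,y,z,ang=map(float,a.split(","))
    Rl=R.copy(); Rl[2,:2]=0; Rl[:2,2]=0
    print(a,"-> xyz cm",((np.array([x,y,z])-p)@R*100).round(2),"turn",round((A-ang+180)%360-180,1))
E
python3 go.py .462,.2987,.12,161.2 .462,.2987,.003,161.2
```

```text
t 0.1 p [0.198  0.5921 0.1945] A 161.5 gap 1.001 ff 0.0 F [-0.3 -0.5 -0.7]
.462,.2987,.12,161.2 -> xyz cm [-34.35 -19.44   7.48] turn 0.3
.462,.2987,.003,161.2 -> xyz cm [-34.35 -19.42  19.18] turn 0.3
```

>>> drive_tool:
  xyz:
    - [-4,-2.2,1]
    - [-8,-4.5,2]
    - [-12,-6.8,3]
    - [-16,-9,4]
    - [-20,-11.3,5]
    - [-24,-13.6,6]
    - [-28,-15.8,7]
    - [-31.5,-17.8,7.5]
    - [-34.4,-19.4,7.5]
    - [-34.4,-19.4,7.5]
    - [-34.4,-19.4,7.5]
    - [-34.4,-19.4,7.5]
  turn: [0,0,0,0,0,0,0,0.3,0.3,0.3,0.3,0.3]
  claw: [0,0,0,0,0,0,0,0,0,0,0,0]
  squeeze: 40

```text
clock: 1.3
eef_pos: [0.4622, 0.3002, 0.1204]
orientation: [[-0.947, 0.321, -0.001], [0.321, 0.947, 0.0], [0.001, -0.0, -1.0]]
ft_force: [0.4, 0.0, 0.4]
finger_gap: 1.001
finger_force: 0.0
```

```bash
python3 go.py .462,.2987,.003,161.2; python3 - <<'E'
from h import *
from rig import imaging
s=imaging.snapshot("side"); cv2.imwrite("pics/s1.png",s["frame"][200:,200:500,::-1])
E
```

```text
t 1.3 p [0.4622 0.3002 0.1204] A 161.3 gap 1.001 ff 0.0 F [0.4 0.  0.4]
.462,.2987,.003,161.2 -> xyz cm [-0.04 -0.15 11.74] turn 0.1
```

View pics/s1.png

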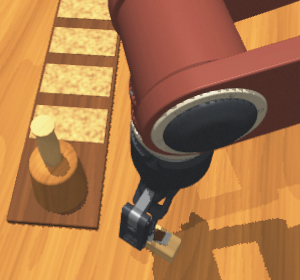

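The open gripper straddles the tiny plane (crop ~(165,240)), so I'll descend and grip.

>>> drive_tool:
  xyz:
    - [0,-0.1,3]
    - [0,-0.1,6]
    - [0,-0.1,8.5]
    - [0,-0.1,10.5]
    - [0,-0.1,11.7]
    - [0,-0.1,11.7]
    - [0,-0.1,11.7]
    - [0,-0.1,11.7]
    - [0,-0.1,11.7]
    - [0,-0.1,11.7]
    - [0,-0.1,11.7]
    - [0,-0.1,11.7]
  turn: [0,0,0,0,0,0,0,0,0,0,0,0]
  claw: [0,0,0,0,0,0,255,255,255,255,255,255]

```text
clock: 2.55
eef_pos: [0.463, 0.2987, 0.0041]
orientation: [[-0.947, 0.322, 0.001], [0.322, 0.947, 0.0], [-0.001, 0.001, -1.0]]
ft_force: [0.3, -0.2, 0.4]
finger_gap: 0.001
finger_force: 0.4
```

```bash
python3 go.py .462,.2987,.12,161.2
```

```text
t 2.55 p [0.463  0.2987 0.0041] A 161.2 gap 0.001 ff 0.3704054793342948 F [ 0.3 -0.2  0.4]
.462,.2987,.12,161.2 -> xyz cm [  0.09  -0.03 -11.59] turn -0.0
```

```bash
python3 - <<'E'
from h import *
from rig import imaging
s=imaging.snapshot("side"); a=s["frame"][340:480,260:460,::-1]; 
t=imaging.snapshot("top"); b=t["frame"][230:370,100:300,::-1]; np.savez("t1.npz",**t)
cv2.imwrite("pics/s2.png",cv2.resize(np.hstack([a,b]),None,fx=2,fy=2))
E
```

```text
(no output)
```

View pics/s2.png

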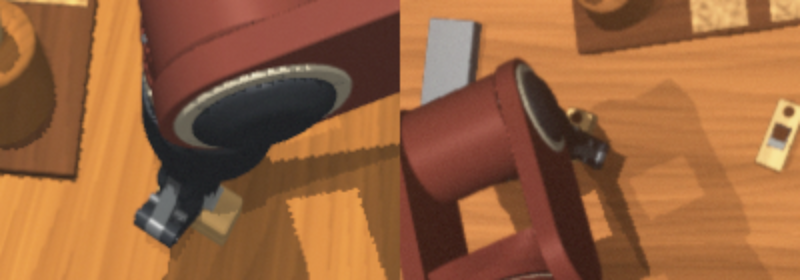

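```bash
python3 - <<'E'
from h import *
from rig import imaging
s=imaging.snapshot("side"); t=dict(np.load("t1.npz"))
for n,S in(("side",s),("top",t)):
    T=S["world_from_camera"]
    for P in((.463,.2987,.004),(.463,.2987,.03)):
        c=(np.array(P)-T[:3,3])@T[:3,:3]; x,y=c[0]/-c[2],-c[1]/-c[2]; f=1+S["k1"]*(x*x+y*y); print(n,P,S["K"][0,0]*x*f+S["K"][0,2],S["K"][1,1]*y*f+S["K"][1,2])
for n,S,pts in(("side",s,((335,455),(345,452),(352,440),(370,447),(372,455))),("top",t,((197,305),(199,307),(188,290),(190,294)))):
    for u,v in pts:
        m=box((480,640),u-1,u+2,v-1,v+2); X,_=cloud(S,m); print(n,u,v,np.median(X,0).round(3))
E
```

```text
side (0.463, 0.2987, 0.004) 357.95651866940307 442.75838846458424
side (0.463, 0.2987, 0.03) 358.7156506521204 436.7169365794732
top (0.463, 0.2987, 0.004) 189.02518824449126 296.43951536618926
top (0.463, 0.2987, 0.03) 185.88296900388613 296.53822398169655
side 335 455 [0.483 0.355 0.132]
side 345 452 [0.473 0.35  0.133]
side 352 440 [0.468 0.34  0.147]
side 370 447 [0.446 0.308 0.029]
side 372 455 [0.442 0.317 0.03 ]
top 197 305 [0.449 0.25  0.135]
top 199 307 [0.445 0.246 0.132]
top 188 290 [0.477 0.293 0.039]
top 190 294 [0.468 0.289 0.031]
```

>>> drive_tool:
  xyz:
    - [0,0,-2]
    - [0,0,-5]
    - [0,0,-8]
    - [0,0,-11]
    - [0,0,-14]
    - [0,0,-14]
    - [0,0,-14]
  turn: [0,0,0,0,0,0,0]
  claw: [255,255,255,255,255,255,255]

```text
clock: 3.4
eef_pos: [0.4629, 0.2988, 0.144]
orientation: [[-0.947, 0.322, 0.001], [0.322, 0.947, 0.001], [-0.001, 0.001, -1.0]]
ft_force: [0.6, -0.3, -1.1]
finger_gap: -0.002
finger_force: 0.0
```

```bash
python3 go.py; python3 - <<'E'
from h import *
from rig import imaging
s=imaging.snapshot("side"); a=s["frame"][280:480,240:460,::-1]; 
t=imaging.snapshot("top"); b=t["frame"][200:400,80:300,::-1]
cv2.imwrite("pics/s3.png",cv2.resize(np.hstack([a,b]),None,fx=1.8,fy=1.8))
m=box((480,640),240,460,280,480); X,uv=cloud(s,m)
k=(X[:,2]>.06)&(X[:,2]<.3)&(abs(X[:,0]-.463)<.04)&(abs(X[:,1]-.3)<.1)
for z in np.arange(.06,.3,.02):
    q=X[k&(X[:,2]>=z)&(X[:,2]<z+.02)]; 
    if len(q): print(round(z,2),len(q),q.min(0).round(3),q.max(0).round(3))
E
```

```text
t 3.4 p [0.4629 0.2988 0.144 ] A 161.2 gap -0.002 ff 0.0 F [ 0.6 -0.3 -1.1]
0.16 1 [0.456 0.307 0.18 ] [0.456 0.307 0.18 ]
0.18 50 [0.45  0.296 0.181] [0.458 0.309 0.2  ]
0.2 18 [0.452 0.302 0.2  ] [0.46  0.314 0.219]
0.22 167 [0.447 0.296 0.22 ] [0.472 0.338 0.24 ]
0.24 152 [0.448 0.308 0.24 ] [0.484 0.35  0.259]
0.26 720 [0.449 0.318 0.26 ] [0.493 0.36  0.28 ]
0.28 405 [0.45  0.322 0.28 ] [0.484 0.345 0.3  ]
```

View pics/s3.png

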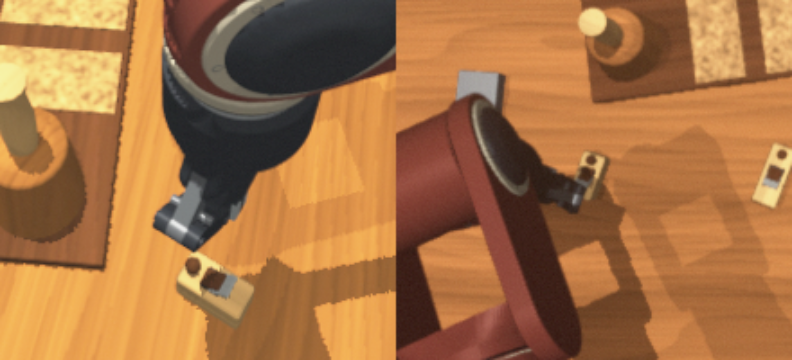

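The tiny plane is untouched at crop (215,290), and the shut fingers sit above it at (185,225). The lowest seen point of the gripper is about 36 mm above the reported TCP. I'll check that more closely before going on.

```bash
python3 - <<'E'
from h import *
from rig import imaging
s=imaging.snapshot("side"); S=s
T=S["world_from_camera"]; img=s["frame"][:,:,::-1].copy()
for P in((.463,.2987,.144),(.463,.2987,.163),(.463,.2987,.184),(.463,.2987,.217)):
    c=(np.array(P)-T[:3,3])@T[:3,:3]; x,y=c[0]/-c[2],-c[1]/-c[2]; f=1+S["k1"]*(x*x+y*y); u,v=S["K"][0,0]*x*f+S["K"][0,2],S["K"][1,1]*y*f+S["K"][1,2]
    print(P,u,v); cv2.circle(img,(round(u),round(v)),1,(0,0,255),-1)
    m=box((480,640),round(u)-1,round(u)+2,round(v)-1,round(v)+2); X,_=cloud(s,m); print(X.round(3)[::4].tolist())
cv2.imwrite("pics/s4.png",cv2.resize(img[370:470,300:420],None,fx=5,fy=5,interpolation=cv2.INTER_CUBIC))
E
```

```text
(0.463, 0.2987, 0.144) 362.68861614115747 405.2025227864085
[[0.462, 0.335, 0.245], [0.461, 0.333, 0.236], [0.46, 0.33, 0.227]]
(0.463, 0.2987, 0.163) 363.47611484190503 398.97671916674074
[[0.463, 0.328, 0.241], [0.462, 0.33, 0.244], [0.461, 0.331, 0.244]]
(0.463, 0.2987, 0.184) 364.39769450374183 391.69966892689513
[[0.463, 0.318, 0.232], [0.462, 0.318, 0.232], [0.461, 0.319, 0.231]]
(0.463, 0.2987, 0.217) 365.96688533660097 379.3306918423433
[[0.462, 0.336, 0.305], [0.461, 0.331, 0.292], [0.46, 0.328, 0.285]]
```

View pics/s4.png

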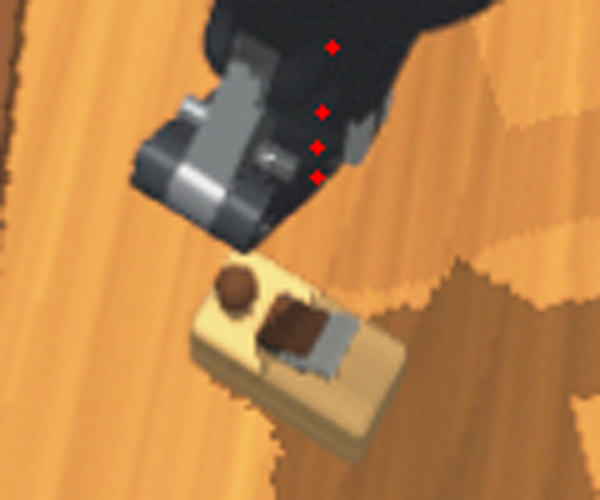

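The near knuckle hides the tips here; the plane is still in place at crop (300,350). I'll move to a clear spot and turn the fingers side-on to the camera.

>>> drive_tool:
  xyz:
    - [0,-3,0]
    - [0,-6,0]
    - [0,-9,0]
    - [0,-11,0]
    - [0,-11,2]
    - [0,-11,4]
    - [0,-11,6]
    - [0,-11,7]
    - [0,-11,7]
    - [0,-11,7]
    - [0,-11,7]
    - [0,-11,7]
  turn: [8,16,24,32,40,48,56,64,72,72,72,72]
  claw: [255,255,255,255,255,255,255,255,255,255,255,255]

```text
clock: 4.75
eef_pos: [0.4271, 0.1945, 0.0734]
orientation: [[0.012, 1.0, -0.0], [1.0, -0.012, -0.0], [-0.0, -0.0, -1.0]]
ft_force: [0.0, 0.2, 0.4]
finger_gap: -0.003
finger_force: 0.0
```

```bash
python3 go.py; python3 - <<'E'
from h import *
from rig import imaging, manip
s=imaging.snapshot("side"); S=s; p=np.array(manip.get_obs()["eef_pos"])
T=S["world_from_camera"]; img=s["frame"][:,:,::-1].copy()
for dz in(0,.019,.04,.073):
    c=(p+[0,0,dz]-T[:3,3])@T[:3,:3]; x,y=c[0]/-c[2],-c[1]/-c[2]; f=1+S["k1"]*(x*x+y*y); u,v=S["K"][0,0]*x*f+S["K"][0,2],S["K"][1,1]*y*f+S["K"][1,2]
    cv2.circle(img,(round(u),round(v)),1,(0,0,255),-1); print(u,v)
u,v=round(u),round(v)
cv2.imwrite("pics/s5.png",cv2.resize(img[max(v-60,0):v+80,u-80:u+80],None,fx=4,fy=4,interpolation=cv2.INTER_CUBIC))
X,_=cloud(s,box((480,640),u-60,u+60,v-60,v+60)); X=X[(np.hypot(*(X[:,:2]-p[:2]).T)<.03)&(X[:,2]>.015)]
print("lowest",X[np.argsort(X[:,2])][:40:5].round(3).tolist())
E
```

```text
t 4.75 p [0.4271 0.1945 0.0734] A 89.3 gap -0.003 ff 0.0 F [0.  0.2 0.4]
399.2999631111281 356.75176289688227
400.77010908462023 350.5426218814215
402.4744900232839 343.35268490454735
405.3373944565308 331.2960179964052
lowest [[0.423, 0.204, 0.112], [0.434, 0.202, 0.114], [0.421, 0.205, 0.115], [0.424, 0.205, 0.116], [0.435, 0.2, 0.116], [0.433, 0.205, 0.118], [0.437, 0.2, 0.118], [0.427, 0.204, 0.119]]
```

View pics/s5.png

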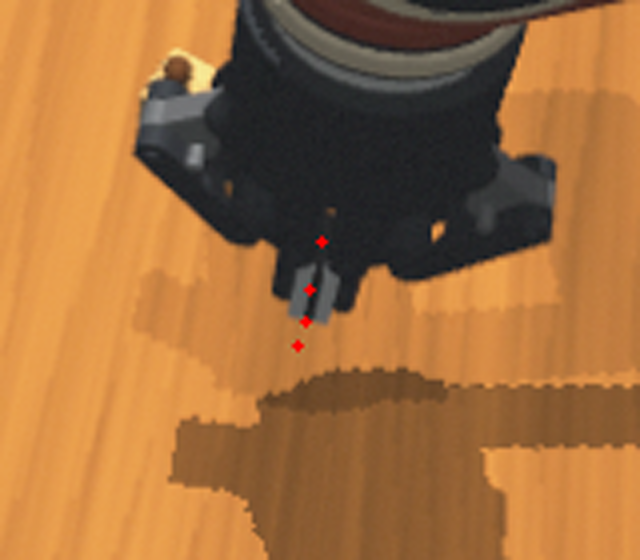

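The shut tips are at crop (315,318), above the projected TCP dot at (297,346). Depth puts the tip at z≈0.112 while the TCP reads 0.073. So the real tips sit about 39 mm higher than the reported TCP, with x and y agreeing. I'll allow for this in z and go back to the tiny plane.

```bash
python3 go.py .462,.2987,.07,161.2 .462,.2987,-.036,161.2
```

```text
t 4.8 p [0.4273 0.1946 0.0737] A 89.3 gap -0.004 ff 0.0 F [ 0.6 -0.  -0.2]
.462,.2987,.07,161.2 -> xyz cm [10.46  3.35  0.37] turn -71.9
.462,.2987,-.036,161.2 -> xyz cm [10.46  3.34 10.97] turn -71.9
```

>>> drive_tool:
  xyz:
    - [2,0.7,0]
    - [4,1.4,0]
    - [6,2,0]
    - [8,2.7,0]
    - [10,3.2,0]
    - [10.5,3.3,0]
    - [10.5,3.3,0]
    - [10.5,3.3,0]
    - [10.5,3.3,0]
    - [10.5,3.3,2]
    - [10.5,3.3,4]
    - [10.5,3.3,4]
  turn: [-8,-16,-24,-32,-40,-48,-56,-64,-72,-72,-72,-72]
  claw: [0,0,0,0,0,0,0,0,0,0,0,0]

```text
clock: 6.0
eef_pos: [0.4593, 0.298, 0.0307]
orientation: [[-0.947, 0.321, -0.005], [0.321, 0.947, -0.002], [0.004, -0.004, -1.0]]
ft_force: [0.3, -0.7, -0.8]
finger_gap: 0.997
finger_force: 0.0
```

```bash
python3 go.py .462,.2987,-.036,161.2
```

```text
t 6.0 p [0.4593 0.298  0.0307] A 161.3 gap 0.997 ff 0.0 F [ 0.3 -0.7 -0.8]
.462,.2987,-.036,161.2 -> xyz cm [-0.26  0.18  6.67] turn 0.1
```

>>> drive_tool:
  xyz:
    - [-0.1,0,2]
    - [-0.1,0,4]
    - [-0.1,0,5.5]
    - [-0.1,0,5.5]
    - [-0.1,0,5.5]
  turn: [0,0,0,0,0]
  claw: [0,0,0,0,0]

```text
clock: 6.5
eef_pos: [0.4629, 0.2989, -0.0209]
orientation: [[-0.947, 0.322, 0.0], [0.322, 0.947, 0.0], [-0.0, 0.0, -1.0]]
ft_force: [0.3, 0.6, 0.9]
finger_gap: 1.002
finger_force: 0.0
```

```bash
python3 go.py .462,.2987,-.036,161.2
```

```text
t 6.5 p [ 0.4629  0.2989 -0.0209] A 161.2 gap 1.002 ff 0.0 F [0.3 0.6 0.9]
.462,.2987,-.036,161.2 -> xyz cm [ 0.08 -0.04  1.51] turn 0.0
```

>>> drive_tool:
  xyz:
    - [0,0,0.8]
    - [0,0,1.4]
    - [0,0,1.5]
    - [0,0,1.5]
    - [0,0,1.5]
    - [0,0,1.5]
    - [0,0,1.5]
    - [0,0,1.5]
    - [0,0,1.5]
    - [0,0,1.5]
    - [0,0,1.5]
  turn: [0,0,0,0,0,0,0,0,0,0,0]
  claw: [0,0,0,255,255,255,255,255,255,255,255]

```text
clock: 7.6
eef_pos: [0.4631, 0.299, -0.0359]
orientation: [[-0.947, 0.322, 0.001], [0.322, 0.947, 0.0], [-0.001, 0.001, -1.0]]
ft_force: [-0.3, 0.1, 4.5]
finger_gap: 0.32
finger_force: 43.0
```

```bash
python3 go.py .5,.155,.07,188.45 .6357,.155,.07,188.45
```

```text
t 7.6 p [ 0.4631  0.299  -0.0359] A 161.2 gap 0.32 ff 42.99660237549688 F [-0.3  0.1  4.5]
.5,.155,.07,188.45 -> xyz cm [ -8.14 -12.43 -10.59] turn -27.2
.6357,.155,.07,188.45 -> xyz cm [-20.99  -8.06 -10.58] turn -27.2
```

>>> drive_tool:
  xyz:
    - [0,0,-2]
    - [0,0,-5]
    - [0,0,-8]
    - [-1,-3,-10]
    - [-3,-6,-10.5]
    - [-5.5,-9,-10.5]
    - [-8,-12,-10.5]
    - [-11,-11.5,-10.5]
    - [-14,-10.5,-10.5]
    - [-17,-9.5,-10.5]
    - [-19.5,-8.5,-10.5]
    - [-21,-8,-10.5]
  turn: [0,0,0,-3,-7,-11,-15,-19,-23,-27.2,-27.2,-27.2]
  claw: [255,255,255,255,255,255,255,255,255,255,255,255]

```text
clock: 8.8
eef_pos: [0.6366, 0.155, 0.0674]
orientation: [[-0.989, -0.146, -0.001], [-0.146, 0.989, -0.0], [0.001, 0.0, -1.0]]
ft_force: [0.3, 0.0, -0.8]
finger_gap: 0.322
finger_force: 40.3
```

>>> drive_tool:
  xyz:
    - [0,0,1]
    - [0,0,2]
    - [0,0,2]
    - [0,0,2]
  turn: [0,0,0,0]
  claw: [255,255,255,255]

```text
clock: 9.2
eef_pos: [0.6338, 0.1554, 0.0472]
orientation: [[-0.989, -0.146, -0.003], [-0.146, 0.989, -0.0], [0.003, 0.0, -1.0]]
ft_force: [1.0, 0.1, -1.1]
finger_gap: 0.318
finger_force: 40.4
```

```bash
python3 go.py .6357,.155,-.021,188.45;  python3 - <<'E'
from h import *
from rig import imaging
s=imaging.snapshot("side"); a=s["frame"][180:480,150:450,::-1]; 
t=imaging.snapshot("top"); b=t["frame"][100:400,80:380,::-1]
cv2.imwrite("pics/s6.png",np.hstack([a,b]))
E
```

```text
t 9.2 p [0.6338 0.1554 0.0472] A 188.4 gap 0.318 ff 40.35425841808319 F [ 1.   0.1 -1.1]
.6357,.155,-.021,188.45 -> xyz cm [-0.21 -0.07  6.82] turn -0.0
```

View pics/s6.png

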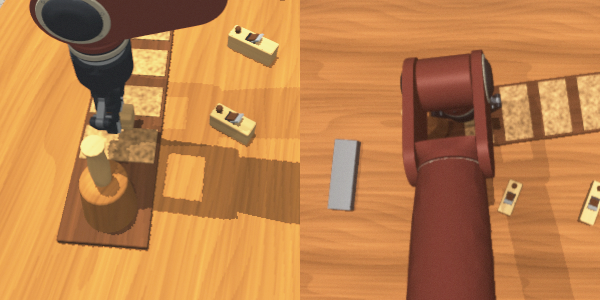

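The plane is held over its pad at crop (125,118), clear of the mallet at (95,180). Lowering it now.

>>> drive_tool:
  xyz:
    - [-0.1,0,1.5]
    - [-0.1,0,3]
    - [-0.1,0,4.5]
    - [-0.1,0,5.7]
    - [-0.1,0,6.4]
    - [-0.1,0,6.4]
    - [-0.1,0,6.4]
  turn: [0,0,0,0,0,0,0]
  claw: [255,255,255,255,255,255,255]

```text
clock: 10.0
eef_pos: [0.6368, 0.1555, -0.0153]
orientation: [[-0.989, -0.146, 0.0], [-0.146, 0.989, 0.0], [-0.0, -0.0, -1.0]]
ft_force: [1.0, 0.4, 0.1]
finger_gap: 0.327
finger_force: 40.3
```

```bash
python3 go.py .6357,.155,-.021,188.45
```

```text
t 10.0 p [ 0.6368  0.1555 -0.0153] A 188.4 gap 0.327 ff 40.348718762397766 F [1.  0.4 0.1]
.6357,.155,-.021,188.45 -> xyz cm [ 0.12 -0.03  0.57] turn -0.0
```

>>> drive_tool:
  xyz:
    - [0.1,0,0.3]
    - [0.1,0,0.57]
    - [0.1,0,0.57]
    - [0.1,0,0.57]
    - [0.1,0,0.57]
    - [0.1,0,0.57]
    - [0.1,0,0.57]
    - [0.1,0,-1]
    - [0.1,0,-3]
    - [0.1,0,-6]
    - [0.1,0,-9]
    - [0.1,0,-10]
  turn: [0,0,0,0,0,0,0,0,0,0,0,0]
  claw: [255,255,255,90,90,90,90,90,90,90,90,90]

```text
clock: 11.2
eef_pos: [0.6386, 0.1558, 0.0904]
orientation: [[-0.989, -0.146, 0.008], [-0.146, 0.989, 0.001], [-0.008, -0.0, -1.0]]
ft_force: [0.6, -0.6, 0.3]
finger_gap: 0.649
finger_force: 0.0
```

```bash
python3 go.py .465,.0804,.08,158.6 .465,.0804,.0,158.6 .5,.12,.08,158.6
```

```text
t 11.2 p [0.6386 0.1558 0.0904] A 188.4 gap 0.649 ff 0.0 F [ 0.6 -0.6  0.3]
.465,.0804,.08,158.6 -> xyz cm [18.28 -4.92  0.89] turn 29.8
.465,.0804,.0,158.6 -> xyz cm [18.35 -4.92  8.89] turn 29.8
.5,.12,.08,158.6 -> xyz cm [14.24 -1.51  0.92] turn 29.8
```

>>> drive_tool:
  xyz:
    - [3,-0.8,0]
    - [7,-1.9,0]
    - [11,-3,0]
    - [14,-3.8,1]
    - [17,-4.6,2]
    - [18.3,-4.9,3]
    - [18.3,-4.9,4]
    - [18.3,-4.9,6]
    - [18.3,-4.9,8]
    - [18.3,-4.9,9]
    - [18.3,-4.9,9]
    - [18.3,-4.9,9]
  turn: [6,12,18,24,29.8,29.8,29.8,29.8,29.8,29.8,29.8,29.8]
  claw: [0,0,0,0,0,0,0,0,0,0,0,0]

```text
clock: 12.4
eef_pos: [0.4624, 0.0802, -0.0051]
orientation: [[-0.931, 0.365, 0.0], [0.365, 0.931, 0.0], [-0.0, 0.0, -1.0]]
ft_force: [-0.1, 0.2, 0.1]
finger_gap: 0.996
finger_force: 0.0
```

```bash
python3 go.py .465,.0804,-.034,158.6;python3 - <<'E'
from h import *
from rig import imaging
s=imaging.snapshot("side");t=imaging.snapshot("top")
b=t["frame"][100:400,80:480,::-1];a=s["frame"][180:480,150:450,::-1]
cv2.imwrite("pics/s7.png",np.hstack([a,b]))
E
```

```text
t 12.4 p [ 0.4624  0.0802 -0.0051] A 158.6 gap 0.996 ff 0.0 F [-0.1  0.2  0.1]
.465,.0804,-.034,158.6 -> xyz cm [-0.24  0.11  2.89] turn 0.0
```

View pics/s7.png

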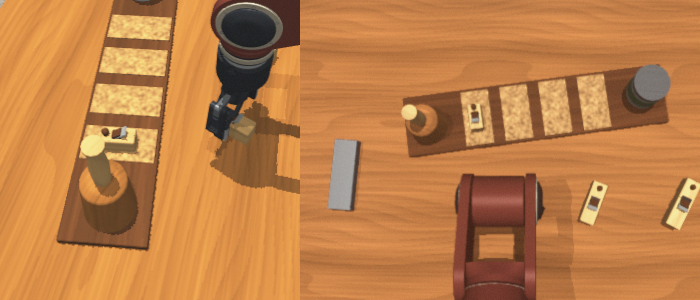

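The tiny plane stands centred on its pad at top crop (476,117), and the mallet hasn't moved. Next is the small plane.

>>> drive_tool:
  xyz:
    - [-0.2,0.1,1]
    - [-0.2,0.1,2]
    - [-0.2,0.1,2.9]
    - [-0.2,0.1,2.9]
    - [-0.2,0.1,2.9]
    - [-0.2,0.1,2.9]
    - [-0.2,0.1,2.9]
    - [-0.2,0.1,2.9]
    - [-0.2,0.1,2.9]
    - [-0.2,0.1,2.9]
    - [-0.2,0.1,2.9]
    - [-0.2,0.1,2.9]
  turn: [0,0,0,0,0,0,0,0,0,0,0,0]
  claw: [0,0,0,0,255,255,255,255,255,255,255,255]

```text
clock: 13.7
eef_pos: [0.4645, 0.0803, -0.0339]
orientation: [[-0.931, 0.365, 0.001], [0.365, 0.931, -0.0], [-0.001, 0.0, -1.0]]
ft_force: [-0.5, 0.9, 4.3]
finger_gap: 0.346
finger_force: 41.1
```

```bash
python3 go.py .6483,.0712,.06,188.45
```

```text
t 13.7 p [ 0.4645  0.0803 -0.0339] A 158.6 gap 0.346 ff 41.114526987075806 F [-0.5  0.9  4.3]
.6483,.0712,.06,188.45 -> xyz cm [-17.45   5.86  -9.37] turn -29.8
```

>>> drive_tool:
  xyz:
    - [0,0,-2]
    - [0,0,-5]
    - [-1,0.3,-8]
    - [-4,1.3,-9.4]
    - [-7,2.3,-9.4]
    - [-10,3.4,-9.4]
    - [-13,4.4,-9.4]
    - [-16,5.4,-9.4]
    - [-17.4,5.9,-9.4]
    - [-17.4,5.9,-9.4]
    - [-17.4,5.9,-7]
    - [-17.4,5.9,-5]
  turn: [0,0,0,-5,-10,-15,-20,-25,-29.8,-29.8,-29.8,-29.8]
  claw: [255,255,255,255,255,255,255,255,255,255,255,255]

```text
clock: 14.9
eef_pos: [0.6464, 0.0719, 0.0146]
orientation: [[-0.99, -0.144, -0.001], [-0.144, 0.99, 0.0], [0.001, 0.0, -1.0]]
ft_force: [-0.6, 0.2, -0.4]
finger_gap: 0.346
finger_force: 40.6
```

>>> drive_tool:
  xyz:
    - [0,0,1]
    - [0,0,2]
    - [0,0,2.8]
    - [0,0,2.8]
    - [0,0,2.8]
  turn: [0,0,0,0,0]
  claw: [255,255,255,255,255]

```text
clock: 15.4
eef_pos: [0.6479, 0.0718, -0.0119]
orientation: [[-0.989, -0.146, 0.001], [-0.146, 0.989, -0.0], [-0.001, -0.0, -1.0]]
ft_force: [0.8, -0.4, -0.9]
finger_gap: 0.346
finger_force: 40.6
```

```bash
python3 go.py .6483,.0712,-.019,188.45
```

```text
t 15.4 p [ 0.6479  0.0718 -0.0119] A 188.4 gap 0.346 ff 40.589200258255005 F [ 0.8 -0.4 -0.9]
.6483,.0712,-.019,188.45 -> xyz cm [-0.04 -0.07  0.71] turn -0.1
```

>>> drive_tool:
  xyz:
    - [0,0,0.4]
    - [0,0,0.7]
    - [0,0,0.7]
    - [0,0,0.7]
    - [0,0,0.7]
    - [0,0,0.7]
    - [0,0,0.7]
    - [0,0,-1]
    - [0,0,-3]
    - [0,0,-6]
    - [0,0,-9]
    - [0,0,-10]
  turn: [0,0,0,0,0,0,0,0,0,0,0,0]
  claw: [255,255,255,90,90,90,90,90,90,90,90,90]

```text
clock: 16.6
eef_pos: [0.6505, 0.0718, 0.0935]
orientation: [[-0.989, -0.146, 0.008], [-0.146, 0.989, -0.0], [-0.008, -0.001, -1.0]]
ft_force: [0.9, -0.7, 0.7]
finger_gap: 0.646
finger_force: 0.0
```

```bash
python3 go.py .4552,-.094,.08,159.1 .4552,-.094,.0,159.1
```

```text
t 16.6 p [0.6505 0.0718 0.0935] A 188.4 gap 0.646 ff 0.0 F [ 0.9 -0.7  0.7]
.4552,-.094,.08,159.1 -> xyz cm [ 21.75 -13.55   1.19] turn 29.3
.4552,-.094,.0,159.1 -> xyz cm [ 21.82 -13.54   9.19] turn 29.3
```

>>> drive_tool:
  xyz:
    - [3,-1.9,0]
    - [7,-4.4,0]
    - [11,-6.9,0]
    - [15,-9.4,0]
    - [18.5,-11.6,1]
    - [21,-13,2]
    - [21.7,-13.5,3]
    - [21.7,-13.5,5]
    - [21.7,-13.5,7]
    - [21.7,-13.5,9]
    - [21.7,-13.5,9]
    - [21.7,-13.5,9]
  turn: [6,12,18,24,29.3,29.3,29.3,29.3,29.3,29.3,29.3,29.3]
  claw: [0,0,0,0,0,0,0,0,0,0,0,0]

```text
clock: 17.8
eef_pos: [0.4527, -0.0931, -0.0025]
orientation: [[-0.934, 0.356, -0.001], [0.356, 0.934, 0.0], [0.001, 0.0, -1.0]]
ft_force: [0.9, -0.2, 0.2]
finger_gap: 1.001
finger_force: 0.0
```

```bash
python3 go.py .4552,-.094,-.033,159.1
```

```text
t 17.8 p [ 0.4527 -0.0931 -0.0025] A 159.1 gap 1.001 ff 0.0 F [ 0.9 -0.2  0.2]
.4552,-.094,-.033,159.1 -> xyz cm [-0.26  0.01  3.05] turn 0.0
```

>>> drive_tool:
  xyz:
    - [-0.2,0,1]
    - [-0.2,0,2]
    - [-0.2,0,3]
    - [-0.2,0,3]
    - [-0.2,0,3]
    - [-0.2,0,3]
    - [-0.2,0,3]
    - [-0.2,0,3]
    - [-0.2,0,3]
    - [-0.2,0,3]
    - [-0.2,0,3]
    - [-0.2,0,3]
  turn: [0,0,0,0,0,0,0,0,0,0,0,0]
  claw: [0,0,0,0,255,255,255,255,255,255,255,255]

```text
clock: 19.0
eef_pos: [0.455, -0.0944, -0.0318]
orientation: [[-0.934, 0.357, 0.001], [0.357, 0.934, -0.0], [-0.001, 0.0, -1.0]]
ft_force: [-0.6, -0.7, 4.5]
finger_gap: 0.365
finger_force: 41.6
```

```bash
python3 go.py .6607,-.0127,.06,188.45
```

```text
t 19.0 p [ 0.455  -0.0944 -0.0318] A 159.1 gap 0.365 ff 41.60205602645874 F [-0.6 -0.7  4.5]
.6607,-.0127,.06,188.45 -> xyz cm [-16.31  14.97  -9.16] turn -29.3
```

>>> drive_tool:
  xyz:
    - [0,0,-2]
    - [0,0,-5]
    - [-1,1,-8]
    - [-4,3.7,-9.2]
    - [-7,6.4,-9.2]
    - [-10,9.2,-9.2]
    - [-13,12,-9.2]
    - [-15,13.8,-9.2]
    - [-16.3,15,-9.2]
    - [-16.3,15,-9.2]
    - [-16.3,15,-7]
    - [-16.3,15,-5]
  turn: [0,0,0,-5,-10,-15,-20,-25,-29.3,-29.3,-29.3,-29.3]
  claw: [255,255,255,255,255,255,255,255,255,255,255,255]

```text
clock: 20.2
eef_pos: [0.6593, -0.0125, 0.0167]
orientation: [[-0.989, -0.145, -0.001], [-0.145, 0.989, -0.0], [0.001, -0.0, -1.0]]
ft_force: [0.0, 0.2, -1.8]
finger_gap: 0.366
finger_force: 41.0
```

>>> drive_tool:
  xyz:
    - [0,0,1]
    - [0,0,2]
    - [0,0,2.8]
    - [0,0,2.8]
    - [0,0,2.8]
  turn: [0,0,0,0,0]
  claw: [255,255,255,255,255]

```text
clock: 20.7
eef_pos: [0.6605, -0.0123, -0.0099]
orientation: [[-0.989, -0.146, 0.001], [-0.146, 0.989, -0.0], [-0.001, -0.0, -1.0]]
ft_force: [1.2, 0.1, -1.0]
finger_gap: 0.37
finger_force: 41.0
```

```bash
python3 go.py .6607,-.0127,-.017,188.45
```

```text
t 20.7 p [ 0.6605 -0.0123 -0.0099] A 188.4 gap 0.37 ff 41.00461721420288 F [ 1.2  0.1 -1. ]
.6607,-.0127,-.017,188.45 -> xyz cm [-0.01 -0.04  0.71] turn -0.1
```

>>> drive_tool:
  xyz:
    - [0,0,0.4]
    - [0,0,0.7]
    - [0,0,0.7]
    - [0,0,0.7]
    - [0,0,0.7]
    - [0,0,0.7]
    - [0,0,0.7]
    - [0,0,-1]
    - [0,0,-3]
    - [0,0,-6]
    - [0,0,-9]
    - [0,0,-10]
  turn: [0,0,0,0,0,0,0,0,0,0,0,0]
  claw: [255,255,255,90,90,90,90,90,90,90,90,90]

```text
clock: 21.9
eef_pos: [0.6632, -0.0125, 0.0956]
orientation: [[-0.989, -0.146, 0.008], [-0.146, 0.989, -0.001], [-0.008, -0.002, -1.0]]
ft_force: [-0.2, -0.1, 0.7]
finger_gap: 0.647
finger_force: 0.0
```

```bash
python3 go.py .4555,-.283,.08,152.8 .4555,-.283,.0,152.8
```

```text
t 21.9 p [ 0.6632 -0.0125  0.0956] A 188.4 gap 0.647 ff 0.0 F [-0.2 -0.1  0.7]
.4555,-.283,.08,152.8 -> xyz cm [ 24.51 -23.72   1.41] turn 35.6
.4555,-.283,.0,152.8 -> xyz cm [ 24.57 -23.7    9.41] turn 35.6
```

>>> drive_tool:
  xyz:
    - [3,-2.9,0]
    - [6,-5.8,0]
    - [9,-8.7,0]
    - [12,-11.6,0]
    - [15,-14.5,0]
    - [18,-17.4,0]
    - [21,-20.3,0.5]
    - [23.5,-22.7,1]
    - [24.5,-23.7,2]
    - [24.5,-23.7,4]
    - [24.5,-23.7,6]
    - [24.5,-23.7,6]
  turn: [5,10,15,20,25,30,35.6,35.6,35.6,35.6,35.6,35.6]
  claw: [0,0,0,0,0,0,0,0,0,0,0,0]

```text
clock: 23.1
eef_pos: [0.4503, -0.2802, 0.0259]
orientation: [[-0.889, 0.457, -0.005], [0.457, 0.89, 0.005], [0.007, 0.002, -1.0]]
ft_force: [-0.6, 1.2, -0.2]
finger_gap: 1.002
finger_force: 0.0
```

```bash
python3 go.py .4555,-.283,-.031,152.8
```

```text
t 23.1 p [ 0.4503 -0.2802  0.0259] A 152.8 gap 1.002 ff 0.0 F [-0.6  1.2 -0.2]
.4555,-.283,-.031,152.8 -> xyz cm [-0.64 -0.02  5.69] turn 0.0
```

>>> drive_tool:
  xyz:
    - [-0.2,0,1.5]
    - [-0.2,0,3]
    - [-0.2,0,3]
    - [-0.2,0,3]
  turn: [0,0,0,0]
  claw: [0,0,0,0]

```text
clock: 23.5
eef_pos: [0.4541, -0.283, -0.0009]
orientation: [[-0.89, 0.457, -0.001], [0.457, 0.89, 0.001], [0.001, 0.0, -1.0]]
ft_force: [0.3, -0.8, 0.4]
finger_gap: 1.003
finger_force: 0.0
```

```bash
python3 go.py .4555,-.283,-.031,152.8
```

```text
t 23.5 p [ 0.4541 -0.283  -0.0009] A 152.8 gap 1.003 ff 0.0 F [ 0.3 -0.8  0.4]
.4555,-.283,-.031,152.8 -> xyz cm [-0.12  0.06  3.01] turn 0.0
```

>>> drive_tool:
  xyz:
    - [-0.1,0,1]
    - [-0.1,0,2]
    - [-0.1,0,3]
    - [-0.1,0,3]
    - [-0.1,0,3]
    - [-0.1,0,3]
    - [-0.1,0,3]
    - [-0.1,0,3]
    - [-0.1,0,3]
    - [-0.1,0,3]
    - [-0.1,0,3]
    - [-0.1,0,3]
  turn: [0,0,0,0,0,0,0,0,0,0,0,0]
  claw: [0,0,0,0,255,255,255,255,255,255,255,255]

```text
clock: 24.7
eef_pos: [0.4557, -0.2843, -0.0297]
orientation: [[-0.889, 0.457, 0.001], [0.457, 0.889, -0.001], [-0.001, -0.0, -1.0]]
ft_force: [-0.7, -1.0, 4.3]
finger_gap: 0.396
finger_force: 41.9
```

```bash
python3 go.py .49,-.097,.06,188.45 .6729,-.0967,.06,188.45
```

```text
t 24.7 p [ 0.4557 -0.2843 -0.0297] A 152.8 gap 0.396 ff 41.87536418437958 F [-0.7 -1.   4.3]
.49,-.097,.06,188.45 -> xyz cm [ 5.49 18.22 -8.98] turn -35.6
.6729,-.0967,.06,188.45 -> xyz cm [-10.76  26.61  -8.97] turn -35.6
```

>>> drive_tool:
  xyz:
    - [0,0,-2]
    - [0,0,-5]
    - [0.5,1.5,-8]
    - [1.4,4.5,-9]
    - [2.3,7.5,-9]
    - [3.2,10.5,-9]
    - [4.1,13.5,-9]
    - [5,16.2,-9]
    - [5.5,18.2,-9]
    - [3.5,19.2,-9]
    - [0.5,20.8,-9]
    - [-2.5,22.4,-9]
  turn: [0,0,0,-5,-10,-15,-20,-25,-30,-35.6,-35.6,-35.6]
  claw: [255,255,255,255,255,255,255,255,255,255,255,255]

```text
clock: 25.9
eef_pos: [0.5795, -0.0952, 0.0581]
orientation: [[-0.989, -0.147, -0.002], [-0.147, 0.989, 0.001], [0.002, 0.001, -1.0]]
ft_force: [0.2, 0.6, -1.7]
finger_gap: 0.392
finger_force: 41.3
```

```bash
python3 go.py .6729,-.0967,.06,188.45
```

```text
t 25.9 p [ 0.5795 -0.0952  0.0581] A 188.4 gap 0.392 ff 41.26698195934296 F [ 0.2  0.6 -1.7]
.6729,-.0967,.06,188.45 -> xyz cm [-9.22 -1.51 -0.21] turn -0.0
```

>>> drive_tool:
  xyz:
    - [-3,-0.5,0]
    - [-6,-1,0]
    - [-8.5,-1.4,0]
    - [-9.2,-1.5,0]
    - [-9.2,-1.5,1]
    - [-9.2,-1.5,3]
    - [-9.2,-1.5,5]
    - [-9.2,-1.5,6.5]
    - [-9.2,-1.5,6.5]
    - [-9.2,-1.5,6.5]
  turn: [0,0,0,0,0,0,0,0,0,0]
  claw: [255,255,255,255,255,255,255,255,255,255]

```text
clock: 26.9
eef_pos: [0.6721, -0.0973, -0.0059]
orientation: [[-0.989, -0.146, -0.001], [-0.146, 0.989, 0.0], [0.001, 0.0, -1.0]]
ft_force: [-0.1, -1.0, -1.2]
finger_gap: 0.395
finger_force: 41.2
```

```bash
python3 go.py .6729,-.0967,-.0147,188.45
```

```text
t 26.9 p [ 0.6721 -0.0973 -0.0059] A 188.4 gap 0.395 ff 41.1919766664505 F [-0.1 -1.  -1.2]
.6729,-.0967,-.0147,188.45 -> xyz cm [-0.09  0.05  0.88] turn -0.1
```

Lower, release, rise and back away towards the robot.

>>> drive_tool:
  xyz:
    - [-0.1,0,0.5]
    - [-0.1,0,0.9]
    - [-0.1,0,0.9]
    - [-0.1,0,0.9]
    - [-0.1,0,0.9]
    - [-0.1,0,0.9]
    - [-0.1,0,0.9]
    - [0,0,-1]
    - [0,0,-3]
    - [0,0,-6]
    - [0,0,-9]
    - [0,0,-12]
  turn: [0,0,0,0,0,0,0,0,0,0,0,0]
  claw: [255,255,255,90,90,90,90,90,90,90,90,90]

```text
clock: 28.1
eef_pos: [0.6732, -0.0975, 0.1176]
orientation: [[-0.989, -0.146, 0.002], [-0.146, 0.989, -0.0], [-0.002, -0.001, -1.0]]
ft_force: [0.3, 0.2, 0.9]
finger_gap: 0.647
finger_force: 0.0
```

>>> drive_tool:
  xyz:
    - [3,0,0]
    - [7,0,0]
    - [11,0,0]
    - [15,0,0]
    - [19,0,0]
    - [22,0,0]
    - [24,0,0]
    - [24,0,0]
    - [24,0,0]
    - [24,0,0]
    - [24,0,0]
    - [24,0,0]
  turn: [0,0,0,0,0,0,0,0,0,0,0,0]
  claw: [90,90,90,90,90,90,90,90,90,90,90,90]

```text
clock: 29.3
eef_pos: [0.4361, -0.1324, 0.1146]
orientation: [[-0.989, -0.147, -0.0], [-0.147, 0.989, 0.0], [0.0, 0.0, -1.0]]
ft_force: [0.4, 0.6, 0.0]
finger_gap: 0.647
finger_force: 0.0
```

```bash
python3 go.py; python3 - <<'E'
from h import *
from rig import imaging
s=imaging.snapshot("top"); sh=(480,640); b=s["frame"][120:330,130:530,::-1]
z=imaging.snapshot("side")["frame"][100:450,180:480,::-1]
cv2.imwrite("pics/s8.png",np.hstack([cv2.resize(b,(400,210)),cv2.resize(z,(180,210))]))
X,uv=cloud(s,np.ones(sh,bool)); 
for n,h,c in(("tiny",.044,(635.7,155)),("small",.047,(648.3,71.2)),("med",.05,(660.7,-12.7)),("large",.053,(672.9,-96.7))):
    k=(X[:,2]>h-.006)&(X[:,2]<h+.02)&(np.hypot(X[:,0]*1000-c[0],X[:,1]*1000-c[1])<70)
    # stay within the pad
    d=(X[:,:2]*1000-c)@np.array([-.147,.989]); k&=abs(d)<30
    print(n,rect(X[k]),"pad",c,k.sum(),np.median(X[k&(X[:,2]<h+.004),2]).round(4))
for n,bb in(("mallet",(170,222,195,250)),("tin",(400,455,160,215))):
    Y,_=cloud(s,box(sh,*bb)); t=Y[Y[:,2]>Y[:,2].max()-.012]; print(n,t.mean(0).round(3))
E
```

```text
t 29.3 p [ 0.4361 -0.1324  0.1146] A 188.4 gap 0.647 ff 0.0 F [0.4 0.6 0. ]
tiny (array([633.5, 156.3]), array([28.3, 54.2]), np.float32(8.4)) pad (635.7, 155) 332 0.0425
small (array([646.8,  73.2]), array([30. , 71.8]), np.float32(9.1)) pad (648.3, 71.2) 471 0.0453
med (array([660. , -10.6]), array([31.7, 90.5]), np.float32(8.4)) pad (660.7, -12.7) 631 0.0484
large (array([672.6, -95.8]), array([ 34.5, 108.5]), np.float32(8.2)) pad (672.9, -96.7) 809 0.0516
mallet [0.616 0.256 0.193]
tin [ 0.695 -0.203  0.109]
```

View pics/s8.png

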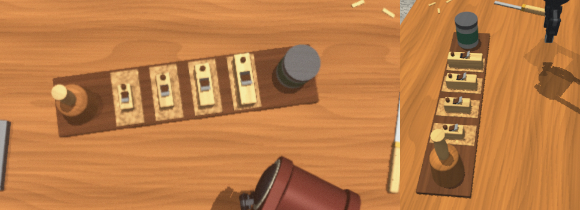

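All four planes stand centred on their pads in order, at crop x≈124, 165, 205 and 244. They are within 3 mm and 1° of the pads, and the mallet and tin have not moved.

```bash
python3 -c "
from rig import manip; print(manip.sign_off())"
```

```text
the job is handed in; nothing more can be done
None
```

The job is handed in: all four planes stand on their pads in order of length, within about 3 mm and 1° by the last camera check, with the mallet and tin unmoved; the first grasp closed on air because the fingertips sit about 39 mm above the reported TCP, which I then allowed for.

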